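# Clear the lint brush off the catchall bowl, then drop the car key in

## Task

The lint brush has been left lying across the green catchall bowl: first take it off and lay it flat, lengthwise, on the cork mat. Then put the black car key fob into the green bowl, and leave the bowl standing where it is.

Things in the scene. Friction and masses are not known exactly. Their poses are not given: they have to be found in the camera images.
- brush: stainless steel lint brush, blue pad below, 250 mm long, about 180 g; starts flat across the bowl's rim, about over its centre. Underside is one level plane. Origin: mid length and width on the underside, the balance point; z up, x towards the head. Head x = -20 to +125 mm, 46 mm wide, 16 mm thick; handle x = -125 to -20 mm, 24 mm wide, 14 mm thick
- bowl: round green glazed ceramic catchall bowl, open at the top, outer diameter at the rim 150 mm, height 55 mm, wall 6 mm, loose, about 600 g. Origin: centre of its underside, z up. There is a smaller blue bowl too, which is not meant
- cork_mat: flat rectangular brown cork mat, fixed, 310 mm (its x) by 120 mm (its y) and 4 mm thick. Origin: centre of its underside on the shelf top, z up, so its surface is 4 mm above the origin
- fob: black plastic car key fob with two grey buttons and a red one and a small steel loop at one end, lying flat; 72 mm long (x), 38 mm wide (y), 16 mm thick, the loop (at -x) adds 15 mm; about 70 g. Origin: centre of its underside, z up when lying with the buttons on top. A grey remote of the same shape lies near and is not meant
There are look-alikes about, which are no part of the job. What is shaped like the fob but orange is not meant.

How it is judged:
On the way, in this order (a step that is already met when the one before it is completed fails the run):
1. the lint brush lies flat and lengthwise on the cork mat, let go (x of brush in the frame of cork_mat between -0.04 and 0.04 m and y of brush in the frame of cork_mat between -0.045 and 0.045 m and angle between the x axis of brush and the x axis of cork_mat, either way round below 0.3 rad and angle between brush's own z axis and vertical below 0.1 rad and height (world z) of brush below 0.012 m and contact force between the fingers and brush below 0.1 N and linear speed of brush below 0.03 m/s), for 0.2 s.
2. the black key fob is inside the green bowl (horizontal distance between fob and bowl below 0.045 m and z of fob in the frame of bowl below 0.045 m), for 0.2 s.
At the end, for the whole second after the job is handed in: Brush flat on the cork mat, its middle within 40 mm lengthwise and 45 mm sideways of the mat's, within 17 degrees of its long direction (either way round); fob at rest in the green bowl, within 45 mm of its axis and below the rim; bowl upright, within 50 mm of its start (all of step 2 and x of brush in the frame of cork_mat between -0.04 and 0.04 m and y of brush in the frame of cork_mat between -0.045 and 0.045 m and angle between the x axis of brush and the x axis of cork_mat, either way round below 0.3 rad and angle between each of brush, bowl's own z axis and vertical below 0.1 rad and height (world z) of brush below 0.012 m and linear speed of each of fob, brush below 0.03 m/s and distance of bowl from where it was at the start of the episode below 0.05 m); the robot touches nothing.
It fails at once if the green bowl is tipped by more than 25 degrees (angle between bowl's own z axis and vertical above 0.44 rad).
It also fails if it takes over 64 s, if anything falls off the work surface, if the arm or the gripper's body presses on something with over 40 N, if the wrist force passes 120 N, or if a joint passes its speed limit or range.

## Robot

A 6-joint arm with a two-finger parallel gripper is mounted at the origin on the work surface. World frame = base frame: x ahead of the robot, y to its left, z up, the work surface at z = 0. Lengths are in m, angles in rad, forces in N, time in s.
With the tool pointing down it reaches from about 0.25 to 0.725 m from the base axis. Payload 4 kg.
Tool frame: the origin (TCP) lies at the very end of the fingers, on their centre line; the grasp point (between the pads) lies 19 mm behind it; z points along the fingers, y is the line along which they close (so a half turn about z gives the same grasp; the last joint's range is limited). The gripper opens to 85 mm and grips with 20 to 120 N. Pads are 22 mm wide; open, the fingers measure 114 mm over their backs; the gripper's body (76 mm by 85 mm) begins 54 mm behind the grasp point. The pads swing forward as they close: fully open they stand 13 mm farther back than shut.
Start: joints at [-1.155, 0.241, 0.005, 1.335, 0, 1.571], TCP at [0.202, -0.457, 0.231] pointing down, gripper open.
Joint ranges: [-2.72, 2.72], [-1.05, 1.87], [-1.09, 1.28], [-1.99, 2.15], [-1.42, 1.44], [-3.14, 3.14]. Speed limits (rad/s): [2.79, 2.79, 3.14, 3.14, 3.14, 3.14].

## Interface

Orientations are given as a 3x3 rotation matrix whose columns are the frame's x, y, z axes.
In Python, from bench import ctrl, imaging gives the robot as it stands.
- The arm moves only by the tool drive_tool, never from a script. Its argument "steps" is a list of rows, each an object of numbers: "jaw": the closure, from 0 (fully open) to 1 (shut); "tx", "ty", "tz": the shift along the tool's x, y, z in mm; "wx", "wy", "wz": the turn, a rotation vector about the tool's x, y, z in degrees. A call has 1 to 12 rows; each row is the pose to reach, as a shift and turn from the pose commanded when the call began, along the tool's axes at that moment; what a row does not reach only later rows make up. A row lasts 1/8 s, in which the tool goes at most 62.5 mm and 10.7 degrees, less where a joint would pass 70% of its speed; a pose out of reach is approached as far as the arm can. A call with a gripper value outside its range is refused whole. The fingers move at their own pace and stop on an object; the grip force is fixed at half the most. Time passes only in rows, so rows that repeat a pose let the fingers close. It gives the time, the measured TCP pose, the force, the opening and the grip force at its end, in the units of the state.
- ctrl.get_obs(): the state, without advancing time (a new reading comes with each control period).
- imaging.snapshot(name): name is "scene" or "top" or "wrist"; returns a dict with "frame" (420x560x3 uint8, red, green, blue), "range_z" (420x560 float32, m along the optical axis (not along the pixel's ray), 0 where there is no reading), "camera_matrix" (3x3 intrinsics, pixels), "k1" (the pictures are not rectified: a ray, as slopes to the right and down, at radius r is drawn at 1 + k1 r^2 times it, then the intrinsics apply), "R" (3x3) and "t" (3): a world point X has camera coordinates R X + t. Camera axes: x right, y down, z forward; pixel columns grow to the right and rows downward; lengths in m; the calibration is good to about 2 mm. A picture is of the moment at which its call begins.
- ctrl.sign_off(): hands the job in; it is judged then, once.
The state is a dict: "time": time; "joints": joint angles; "qvel": joint speeds; "joint_torque": joint torques, N m; "tool_pos": TCP position; "orientation": TCP orientation; "wrist_force": force on the tool from outside, world axes, zero at the start; "ft_torque": the same for the moment, N m; "finger_gap": opening from 0.0 (shut) to 1.0 (fully open); "grip_force": force on a finger pad.
Only numpy, scipy, OpenCV 4.12 (cv2) and the standard library are available. Lean on these libraries where they do the work, as an engineer would, in place of code of your own. Each camera call takes 0.05 s, during which the arm holds its last target. There are 200 camera calls.

## Working session

There is one attempt and no reset: what is moved stays moved. The work goes in short steps, Python scripts to look and compute and a tool call to move; the robot and the scene stay as the last step left them, time stands still between calls to the robot, and variables do not carry over. Pictures are saved under pics/ and viewed, at most 10 in all, crops included, and the job is handed in when it is done.

Besides the shell and the picture viewer there is one more tool, called after "Emit:" by a JSON object that holds its "name" and its "arguments". drive_tool: Moves the arm, as the interface text tells. Its arguments: {"type":"object","properties":{"steps":{"type":"array","items":{"type":"object","properties":{"jaw":{"type":"number"},"tx":{"type":"number"},"ty":{"type":"number"},"tz":{"type":"number"},"wx":{"type":"number"},"wy":{"type":"number"},"wz":{"type":"number"}}}}},"required":["steps"]}

```bash
ls; mkdir -p pics; cat > h.py <<'E'
import numpy as np, cv2
from bench import ctrl, imaging
def snap(n,save=None):
    s=imaging.snapshot(n)
    if save: cv2.imwrite('pics/'+save,s['frame'][:,:,::-1])
    return s
def world(s):
    K=np.array(s['camera_matrix'],float);k=s['k1'];z=s['range_z'];H,W=z.shape
    u,v=np.meshgrid(np.arange(W),np.arange(H))
    p=np.stack([u,v],-1).reshape(-1,1,2).astype(float)
    q=cv2.undistortPoints(p,K,np.array([k,0,0,0,0.])).reshape(H,W,2)
    P=np.dstack([q[...,0]*z,q[...,1]*z,z])
    P=(P-np.array(s['t']))@np.array(s['R'])
    P[z==0]=np.nan
    return P
E
python3 - <<'E'
from h import *
s=snap('top','top1.png');P=world(s);np.savez('top1.npz',P=P,f=s['frame'])
s=snap('scene','scene1.png')
o=ctrl.get_obs();print(o['tool_pos'],o['orientation'],o['time'])
E
```

```text
pics
[ 0.20172222 -0.45688234  0.23049642] [[ 9.14803348e-01  4.03898789e-01 -7.76733028e-04]
 [ 4.03899536e-01 -9.14801690e-01  1.74138249e-03]
 [-7.21440674e-06 -1.90674464e-03 -9.99998182e-01]] 0.1
```

View pics/top1.png

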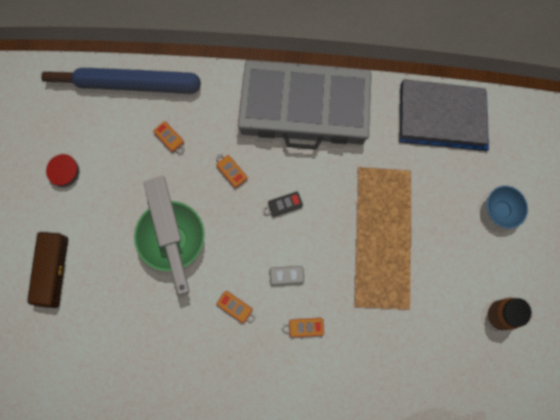

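View pics/scene1.png

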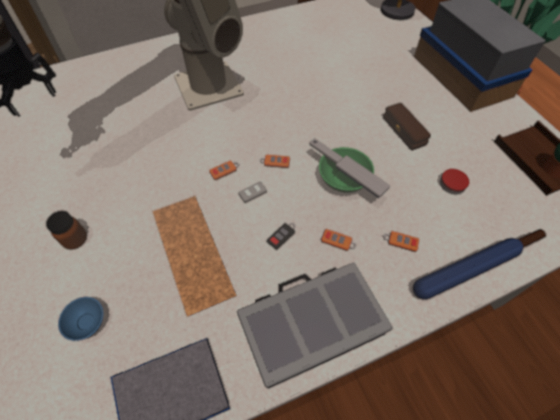

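Top view: green bowl at (170,237) with the brush across it, its head towards (158,190) and handle end at (182,290). The cork mat is at (384,238). Fob-shaped items:
- black at (286,204), with a red and grey buttons and a loop at the left
- grey remote at (287,275)
- orange at (169,137), (231,171), (235,306) and (305,327)

The black one fits the description. I'll check it in a crop and measure.

```bash
python3 - <<'E'
from h import *
d=np.load('top1.npz');P=d['P'];f=d['f']
cv2.imwrite('pics/crop1.png',cv2.resize(f[120:320,125:325,::-1],(600,600),interpolation=cv2.INTER_CUBIC))
hsv=cv2.cvtColor(f,cv2.COLOR_RGB2HSV).astype(int);Z=P[...,2]
V,U=np.mgrid[:420,:560]
def rep(n,m):
    p=P[m];p=p[~np.isnan(p).any(1)]
    r=cv2.minAreaRect((p[:,:2]*1000).astype(np.float32))
    print(n,len(p),'rect mm',np.round(r[0],1),np.round(r[1],1),'ang',round(r[2],1),'z med',np.round(np.percentile(p[:,2],[5,50,95]),4),'mean',p.mean(0).round(4))
def box(u0,u1,v0,v1): return (U>=u0)&(U<u1)&(V>=v0)&(V<v1)
rep('mat',box(345,425,155,320)&(hsv[...,1]>90)&(hsv[...,2]>60))
b=box(130,210,165,300)
rep('brush',b&(hsv[...,1]<70)&(Z>0.045))
rep('head',b&(hsv[...,1]<70)&(Z>0.045)&(V<240))
rep('handle',b&(hsv[...,1]<70)&(Z>0.045)&(V>255))
g=b&(hsv[...,0]>50)&(hsv[...,0]<85)&(hsv[...,1]>100)&(Z>0.045); rep('rim',g)
p=P[g][:,:2];A=np.c_[2*p,np.ones(len(p))];x=np.linalg.lstsq(A,(p**2).sum(1),rcond=None)[0];print('circ',x[:2],np.sqrt(x[2]+x[0]**2+x[1]**2))
rep('fob',box(258,310,185,222)&(Z>0.009))
rep('fobdark',box(258,310,185,222)&(hsv[...,2]<80)&(Z>.008))
for u,v in [(158,180),(170,243),(182,290),(286,204),(270,210),(299,200),(300,20),(305,90)]: print(u,v,P[v,u].round(4))
E
```

```text
mat 7420 rect mm [ 584.2 -226.5] [308.6 118.7] ang 1.3 z med [0.0005 0.0042 0.0078] mean [ 0.5797 -0.2263  0.0042]
brush 2236 rect mm [539.8 223.9] [147.1 234.8] ang 85.7 z med [0.057  0.0705 0.0743] mean [0.5529 0.2284 0.0696]
head 1514 rect mm [592.6 225.6] [134.3 147.6] ang 1.6 z med [0.0565 0.0711 0.0747] mean [0.5888 0.2422 0.0701]
handle 470 rect mm [455.1 214.7] [ 77.9 117.6] ang 6.3 z med [0.0624 0.0692 0.073 ] mean [0.4587 0.1916 0.0686]
rim 246 rect mm [527.2 221.8] [116.2 138.6] ang 15.2 z med [0.0457 0.052  0.057 ] mean [0.5007 0.247  0.0516]
circ [0.53831116 0.22369117] 0.06757616279115329
fob 586 rect mm [633.   -2.8] [38.7 86.1] ang 23.1 z med [0.0113 0.0157 0.0198] mean [ 0.6345 -0.0086  0.0157]
fobdark 299 rect mm [634.4  -8.6] [35.6 68.1] ang 23.8 z med [0.0115 0.0157 0.0197] mean [ 0.6289 -0.0034  0.0157]
158 180 [0.6494 0.2581 0.0712]
170 243 [0.5192 0.2155 0.0721]
182 290 [0.4272 0.1802 0.0709]
286 204 [ 0.6345 -0.0114  0.0156]
270 210 [0.6191 0.0218 0.0126]
299 200 [ 0.645  -0.0385  0.0181]
300 20 [ 1.4743 -0.0082 -0.5527]
305 90 [ 0.8848 -0.0327  0.0591]
```

View pics/crop1.png

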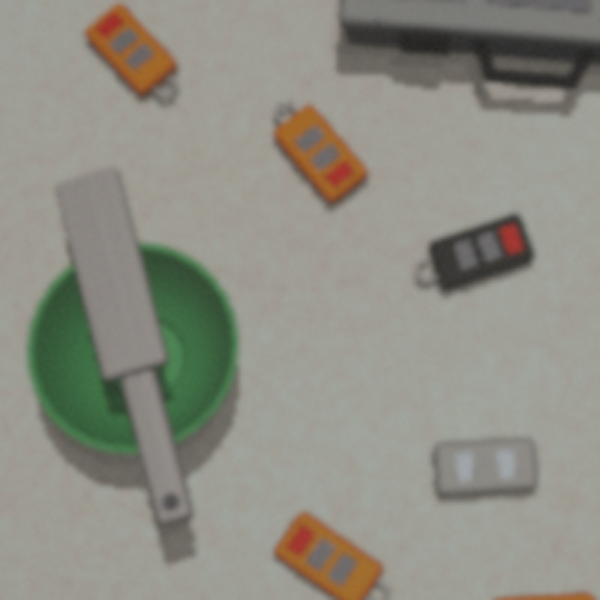

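The crop confirms it: the black fob is at crop (482,254), which is top (286,204), with its loop to the left and its red button on the right. Next I'll fit the brush axis and compute the first shift.

```bash
cat >> h.py <<'E'
def to_tool(target,yaw,o=None):
    """tool-frame shift (mm) and wz (deg) so that TCP=target, tool x at world yaw (deg), mod 180"""
    o=o or ctrl.get_obs();R=np.array(o['orientation']);p=np.array(o['tool_pos'])
    cur=np.degrees(np.arctan2(R[1,0],R[0,0]))
    d=(yaw-cur+90)%180-90
    print('cur yaw',cur.round(1),'pos',p.round(4),'t',round(o['time'],2),'-> shift',(R.T@(np.array(target)-p)*1000).round(1),'wz',round(-d,1))
def pca(p):
    c,v=np.median(p,0),np.linalg.svd(p-p.mean(0),full_matrices=False)[2][0]
    a=np.degrees(np.arctan2(v[1],v[0]))
    q=p@np.array([v,[-v[1],v[0]]]).T
    lo,hi=np.percentile(q,[.5,99.5],axis=0);m=(lo+hi)/2
    ctr=m[0]*v+m[1]*np.array([-v[1],v[0]])
    return ctr,a,hi-lo
E
python3 - <<'E'
from h import *
d=np.load('top1.npz');P=d['P'];f=d['f']
hsv=cv2.cvtColor(f,cv2.COLOR_RGB2HSV).astype(int);Z=P[...,2]
V,U=np.mgrid[:420,:560]
m=(U>135)&(U<205)&(V>168)&(V<300)&(hsv[...,1]<60)&(Z>0.062)&(Z<.08)
n,l,st,_=cv2.connectedComponentsWithStats(cv2.erode(m.astype(np.uint8),np.ones((3,3))))
k=1+st[1:,4].argmax();print(st[k])
c,a,e=pca(P[l==k][:,:2]);print('brush',c,a,e)
to_tool([c[0],c[1],.22],a)
E
```

```text
[ 144  177   44  117 1671]
brush [0.53754198 0.22293093] -158.3791425775231 [0.24179674 0.04069627]
cur yaw 23.8 pos [ 0.2017 -0.4569  0.2305] t 0.1 -> shift [ 581.8 -486.2   11.4] wz 2.2
```

Emit:
{"name": "drive_tool", "arguments": {"steps": [{"tx": 145, "ty": -121, "tz": 11, "jaw": 0.2}, {"tx": 291, "ty": -243, "tz": 11, "wz": 2, "jaw": 0.2}, {"tx": 436, "ty": -365, "tz": 11, "wz": 2, "jaw": 0.2}, {"tx": 582, "ty": -486, "tz": 11, "wz": 2, "jaw": 0.2}, {"tx": 582, "ty": -486, "tz": 11, "wz": 2, "jaw": 0.2}, {"tx": 582, "ty": -486, "tz": 11, "wz": 2, "jaw": 0.2}, {"tx": 582, "ty": -486, "tz": 11, "wz": 2, "jaw": 0.2}, {"tx": 582, "ty": -486, "tz": 11, "wz": 2, "jaw": 0.2}, {"tx": 582, "ty": -486, "tz": 11, "wz": 2, "jaw": 0.2}, {"tx": 582, "ty": -486, "tz": 11, "wz": 2, "jaw": 0.2}, {"tx": 582, "ty": -486, "tz": 11, "wz": 2, "jaw": 0.2}, {"tx": 582, "ty": -486, "tz": 11, "wz": 2, "jaw": 0.2}]}}

```text
invalid input
```

Emit:
{"name": "drive_tool", "arguments": {"steps": [{"jaw": 0.2}, {"jaw": 0.2}]}}

```text
invalid input
```

```bash
python3 - <<'E'
from h import *
s=snap('wrist','w1.png');P=world(s);np.savez('w1.npz',P=P,f=s['frame'])
o=ctrl.get_obs();print(o['tool_pos'],o['orientation'],o['finger_gap'])
E
```

```text
[ 0.20177382 -0.45699753  0.23063542] [[ 9.14811139e-01  4.03881397e-01 -6.29892304e-04]
 [ 4.03881889e-01 -9.14810045e-01  1.41487331e-03]
 [-4.79079914e-06 -1.54874395e-03 -9.99998801e-01]] 1.0005986158329037
```

View pics/w1.png

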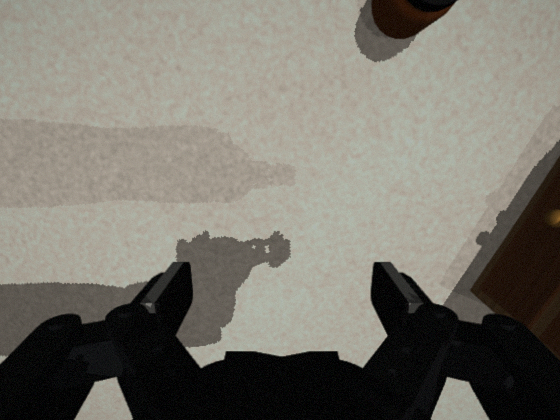

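The wrist view shows only bare surface and the open fingers at (170,290) and (395,290): the moves were refused. I'll try rows with every key filled in.

Emit:
{"name": "drive_tool", "arguments": {"steps": [{"jaw": 0.2, "tx": 145, "ty": -121, "tz": 11, "wx": 0, "wy": 0, "wz": 0}, {"jaw": 0.2, "tx": 291, "ty": -243, "tz": 11, "wx": 0, "wy": 0, "wz": 2}, {"jaw": 0.2, "tx": 436, "ty": -365, "tz": 11, "wx": 0, "wy": 0, "wz": 2}, {"jaw": 0.2, "tx": 582, "ty": -486, "tz": 11, "wx": 0, "wy": 0, "wz": 2}, {"jaw": 0.2, "tx": 582, "ty": -486, "tz": 11, "wx": 0, "wy": 0, "wz": 2}, {"jaw": 0.2, "tx": 582, "ty": -486, "tz": 11, "wx": 0, "wy": 0, "wz": 2}, {"jaw": 0.2, "tx": 582, "ty": -486, "tz": 11, "wx": 0, "wy": 0, "wz": 2}, {"jaw": 0.2, "tx": 582, "ty": -486, "tz": 11, "wx": 0, "wy": 0, "wz": 2}, {"jaw": 0.2, "tx": 582, "ty": -486, "tz": 11, "wx": 0, "wy": 0, "wz": 2}, {"jaw": 0.2, "tx": 582, "ty": -486, "tz": 11, "wx": 0, "wy": 0, "wz": 2}, {"jaw": 0.2, "tx": 582, "ty": -486, "tz": 11, "wx": 0, "wy": 0, "wz": 2}, {"jaw": 0.2, "tx": 582, "ty": -486, "tz": 11, "wx": 0, "wy": 0, "wz": 2}]}}

```text
time: 1.65
tool_pos: [0.535, 0.2162, 0.22]
orientation: [[0.927, 0.375, -0.0], [0.375, -0.927, 0.0], [-0.0, -0.0, -1.0]]
wrist_force: [2.1, 0.2, 0.0]
finger_gap: 0.798
grip_force: 0.0
```

```bash
python3 - <<'E'
from h import *
s=snap('wrist','w2.png');P=world(s);f=s['frame'];np.savez('w2.npz',P=P,f=f)
hsv=cv2.cvtColor(f,cv2.COLOR_RGB2HSV).astype(int);Z=P[...,2]
m=(hsv[...,1]<70)&(Z>.062)&(Z<.08)
n,l,st,_=cv2.connectedComponentsWithStats(cv2.erode(m.astype(np.uint8),np.ones((3,3))))
k=1+st[1:,4].argmax();print(st[k])
p=P[l==k];c,a,e=pca(p[:,:2]);print('brush',c,a,e,np.median(p[:,2]))
to_tool([.5375,.2229,.056],21.6)
E
```

```text
[ 251   56   51  246 8718]
brush [0.54044931 0.22431634] -158.2359624878154 [0.24168852 0.04317288] 0.07074021116069747
cur yaw 22.6 pos [0.5378 0.2232 0.218 ] t 1.7 -> shift [ -0.8   0.9 162. ] wz 1.0
```

View pics/w2.png

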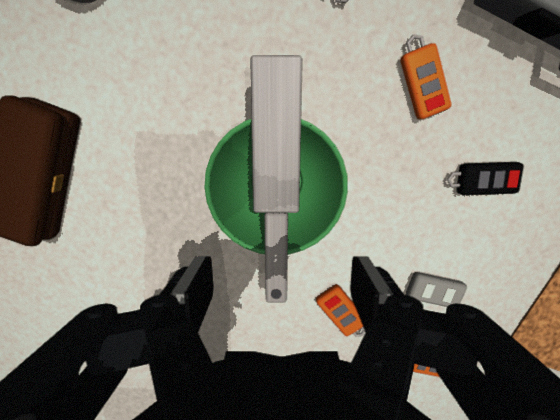

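The brush fills (251–302, 56–302), centred on the bowl and seen whole, with the black fob at (490,178). Descending to grasp.

Emit:
{"name": "drive_tool", "arguments": {"steps": [{"jaw": 0.2, "tx": 3, "ty": 0, "tz": 60, "wx": 0, "wy": 0, "wz": 1}, {"jaw": 0.2, "tx": 3, "ty": 0, "tz": 110, "wx": 0, "wy": 0, "wz": 1}, {"jaw": 0.2, "tx": 3, "ty": 0, "tz": 145, "wx": 0, "wy": 0, "wz": 1}, {"jaw": 0.2, "tx": 3, "ty": 0, "tz": 164, "wx": 0, "wy": 0, "wz": 1}, {"jaw": 0.2, "tx": 3, "ty": 0, "tz": 164, "wx": 0, "wy": 0, "wz": 1}, {"jaw": 0.2, "tx": 3, "ty": 0, "tz": 164, "wx": 0, "wy": 0, "wz": 1}, {"jaw": 0.6, "tx": 3, "ty": 0, "tz": 164, "wx": 0, "wy": 0, "wz": 1}, {"jaw": 0.6, "tx": 3, "ty": 0, "tz": 164, "wx": 0, "wy": 0, "wz": 1}, {"jaw": 0.6, "tx": 3, "ty": 0, "tz": 164, "wx": 0, "wy": 0, "wz": 1}, {"jaw": 0.6, "tx": 3, "ty": 0, "tz": 164, "wx": 0, "wy": 0, "wz": 1}, {"jaw": 0.6, "tx": 3, "ty": 0, "tz": 164, "wx": 0, "wy": 0, "wz": 1}]}}

```text
time: 3.08
tool_pos: [0.5399, 0.2113, 0.0577]
orientation: [[0.932, 0.363, 0.001], [0.363, -0.932, 0.005], [0.002, -0.004, -1.0]]
wrist_force: [-0.3, 0.4, 6.1]
finger_gap: 0.526
grip_force: 62.1
```

```bash
python3 - <<'E'
from h import *
o=ctrl.get_obs();print(o['tool_pos'],o['joints'],o['wrist_force'],o['time'])
s=snap('top');o=ctrl.get_obs();print(o['tool_pos'],o['joints'],o['wrist_force'],o['time'],o['finger_gap'])
P=world(s);f=s['frame'];hsv=cv2.cvtColor(f,cv2.COLOR_RGB2HSV).astype(int)
cv2.imwrite('pics/top2c.png',cv2.resize(f[120:320,100:300,::-1],(600,600),interpolation=cv2.INTER_CUBIC))
E
```

```text
[0.53987311 0.21131502 0.0576694 ] [ 0.37087583  0.52159303 -0.0524915   0.99433443  0.0042193   3.14064036] [-0.30863054  0.40809882  6.14020494] 3.075
[0.53991887 0.21131811 0.05769519] [ 0.37088044  0.52158543 -0.0524273   0.99432661  0.00416536  3.14060717] [-0.94058501  0.73211777  5.6449854 ] 3.125 0.5193532449129924
```

View pics/top2c.png

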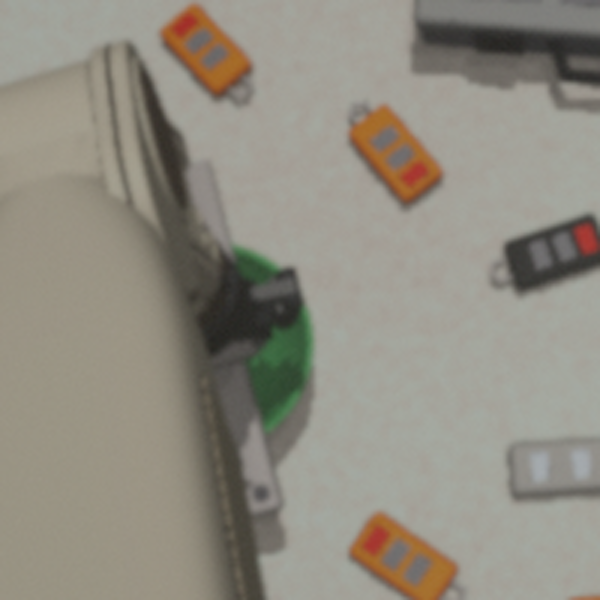

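The arm covers most of the view. The brush runs from about crop (200,180) to (262,495) between the fingers, and the bowl's right edge at (312,340) hasn't moved. Joint 6 hit its limit (it needs yaw ≥ q1), so the grasp drew the brush about 12 mm sideways, which does no harm. Lifting.

Emit:
{"name": "drive_tool", "arguments": {"steps": [{"jaw": 0.6, "tx": 0, "ty": 0, "tz": -15, "wx": 0, "wy": 0, "wz": 0}, {"jaw": 0.6, "tx": 0, "ty": 0, "tz": -45, "wx": 0, "wy": 0, "wz": 0}, {"jaw": 0.6, "tx": 0, "ty": 0, "tz": -90, "wx": 0, "wy": 0, "wz": 0}, {"jaw": 0.6, "tx": 0, "ty": 0, "tz": -90, "wx": 0, "wy": 0, "wz": 0}, {"jaw": 0.6, "tx": 0, "ty": 0, "tz": -90, "wx": 0, "wy": 0, "wz": 0}]}}

```text
time: 3.75
tool_pos: [0.5386, 0.2104, 0.146]
orientation: [[0.932, 0.363, -0.003], [0.363, -0.932, 0.003], [-0.001, -0.004, -1.0]]
wrist_force: [0.2, 0.3, -2.2]
finger_gap: 0.519
grip_force: 61.7
```

```bash
python3 - <<'E'
from h import *
o=ctrl.get_obs();print(o['joints'],o['finger_gap'],o['wrist_force'],o['grip_force'])
to_tool([.579,-.2265,.12],1.5,o)
E
```

```text
[0.37022229 0.44291849 0.06891435 1.19794968 0.00405987 3.13995499] 0.5191296929354141 [ 0.17764989  0.25113316 -2.19550863] 61.66391730308533
cur yaw 21.3 pos [0.5386 0.2104 0.146 ] t 3.75 -> shift [-121.1  421.8   24.4] wz 19.8
```

Emit:
{"name": "drive_tool", "arguments": {"steps": [{"jaw": 0.6, "tx": -15, "ty": 50, "tz": 0, "wx": 0, "wy": 0, "wz": 0}, {"jaw": 0.6, "tx": -30, "ty": 105, "tz": 0, "wx": 0, "wy": 0, "wz": 0}, {"jaw": 0.6, "tx": -45, "ty": 160, "tz": 5, "wx": 0, "wy": 0, "wz": 5}, {"jaw": 0.6, "tx": -60, "ty": 215, "tz": 10, "wx": 0, "wy": 0, "wz": 10}, {"jaw": 0.6, "tx": -75, "ty": 270, "tz": 15, "wx": 0, "wy": 0, "wz": 15}, {"jaw": 0.6, "tx": -90, "ty": 325, "tz": 20, "wx": 0, "wy": 0, "wz": 20}, {"jaw": 0.6, "tx": -106, "ty": 375, "tz": 24, "wx": 0, "wy": 0, "wz": 20}, {"jaw": 0.6, "tx": -121, "ty": 422, "tz": 24, "wx": 0, "wy": 0, "wz": 20}, {"jaw": 0.6, "tx": -121, "ty": 422, "tz": 24, "wx": 0, "wy": 0, "wz": 20}, {"jaw": 0.6, "tx": -121, "ty": 422, "tz": 24, "wx": 0, "wy": 0, "wz": 20}, {"jaw": 0.6, "tx": -121, "ty": 422, "tz": 24, "wx": 0, "wy": 0, "wz": 20}]}}

```text
time: 5.12
tool_pos: [0.5792, -0.2248, 0.1197]
orientation: [[1.0, 0.025, -0.003], [0.025, -1.0, 0.005], [-0.003, -0.005, -1.0]]
wrist_force: [0.5, -0.3, -1.8]
finger_gap: 0.519
grip_force: 62.0
```

```bash
python3 - <<'E'
from h import *
s=snap('wrist');P=world(s);f=s['frame'];Z=P[...,2]
hsv=cv2.cvtColor(f,cv2.COLOR_RGB2HSV).astype(int)
V,U=np.mgrid[:420,:560]
m=(hsv[...,1]<70)&(Z>.1)&(V<330)&(U>200)&(U<350)&(hsv[...,2]>60)
n,l,st,_=cv2.connectedComponentsWithStats(cv2.erode(m.astype(np.uint8),np.ones((3,3))))
k=1+st[1:,4].argmax();p=P[l==k];print(st[k],pca(p[:,:2]))
A=np.linalg.lstsq(np.c_[p[:,:2],np.ones(len(p))],p[:,2],rcond=None)[0];print('plane',A,np.median(p[:,2]))
to_tool([.579,-.2265,.008],1.5)
E
```

```text
[  223     0   117   303 30160] (array([ 0.63154932, -0.22322738]), np.float64(-178.5649817827469), array([0.12664457, 0.04348047]))
plane [-0.00595601  0.00065213  0.13657268] 0.13263125578292947
cur yaw 1.4 pos [ 0.5795 -0.2248  0.1201] t 5.17 -> shift [ -0.3   2.2 112.1] wz -0.1
```

Emit:
{"name": "drive_tool", "arguments": {"steps": [{"jaw": 0.6, "tx": 0, "ty": 2, "tz": 45, "wx": 0, "wy": 0, "wz": 0}, {"jaw": 0.6, "tx": 0, "ty": 2, "tz": 80, "wx": 0, "wy": 0, "wz": 0}, {"jaw": 0.6, "tx": 0, "ty": 2, "tz": 100, "wx": 0, "wy": 0, "wz": 0}, {"jaw": 0.6, "tx": 0, "ty": 2, "tz": 111, "wx": 0, "wy": 0, "wz": 0}, {"jaw": 0.6, "tx": 0, "ty": 2, "tz": 111, "wx": 0, "wy": 0, "wz": 0}, {"jaw": 0.6, "tx": 0, "ty": 2, "tz": 111, "wx": 0, "wy": 0, "wz": 0}, {"jaw": 0.2, "tx": 0, "ty": 2, "tz": 111, "wx": 0, "wy": 0, "wz": 0}, {"jaw": 0.2, "tx": 0, "ty": 2, "tz": 111, "wx": 0, "wy": 0, "wz": 0}, {"jaw": 0.2, "tx": 0, "ty": 2, "tz": 111, "wx": 0, "wy": 0, "wz": 0}, {"jaw": 0.2, "tx": 0, "ty": 2, "tz": 111, "wx": 0, "wy": 0, "wz": 0}, {"jaw": 0.2, "tx": 0, "ty": 2, "tz": 111, "wx": 0, "wy": 0, "wz": 0}, {"jaw": 0.2, "tx": 0, "ty": 2, "tz": 111, "wx": 0, "wy": 0, "wz": 0}]}}

```text
time: 6.68
tool_pos: [0.5796, -0.2279, 0.0095]
orientation: [[1.0, 0.023, -0.002], [0.023, -1.0, 0.004], [-0.002, -0.004, -1.0]]
wrist_force: [-0.7, 1.2, -0.2]
finger_gap: 0.796
grip_force: 0.0
```

Emit:
{"name": "drive_tool", "arguments": {"steps": [{"jaw": 0.2, "tx": 0, "ty": 0, "tz": -30, "wx": 0, "wy": 0, "wz": 0}, {"jaw": 0.2, "tx": 0, "ty": 0, "tz": -90, "wx": 0, "wy": 0, "wz": 0}, {"jaw": 0.2, "tx": 0, "ty": 0, "tz": -150, "wx": 0, "wy": 0, "wz": 0}, {"jaw": 0.2, "tx": 0, "ty": 0, "tz": -190, "wx": 0, "wy": 0, "wz": 0}, {"jaw": 0.2, "tx": 0, "ty": 0, "tz": -190, "wx": 0, "wy": 0, "wz": 0}]}}

```text
time: 7.3
tool_pos: [0.5824, -0.2296, 0.2046]
orientation: [[1.0, 0.023, 0.007], [0.023, -1.0, 0.0], [0.007, -0.0, -1.0]]
wrist_force: [0.2, 0.6, -1.4]
finger_gap: 0.802
grip_force: 0.0
```

```bash
python3 - <<'E'
from h import *
d=np.load('w2.npz');P=d['P'];f=d['f'];hsv=cv2.cvtColor(f,cv2.COLOR_RGB2HSV).astype(int)
V,U=np.mgrid[:420,:560]
m=(U>458)&(U<530)&(V>155)&(V<200)&(P[...,2]>.009)&((hsv[...,2]<75)|(U>475))
c,a,e=pca(P[m][:,:2]);print('fob w2',c,a,e,np.percentile(P[m][:,2],[5,50,95]))
m&=hsv[...,2]<75
r=cv2.minAreaRect((P[m][:,:2]*1000).astype(np.float32));print(r)
s=snap('wrist');P=world(s);f=s['frame'];Z=P[...,2];hsv=cv2.cvtColor(f,cv2.COLOR_RGB2HSV).astype(int)
m=(hsv[...,1]<70)&(Z>.010)&(Z<.03)&(V<330)&(U>200)&(U<350)&(hsv[...,2]>60)
n,l,st,_=cv2.connectedComponentsWithStats(cv2.erode(m.astype(np.uint8),np.ones((3,3))))
k=1+st[1:,4].argmax();p=P[l==k];print('brush',st[k],pca(p[:,:2]),np.median(p[:,2]))
to_tool([.633,-.005,.2],-66.5)
E
```

```text
fob w2 [ 0.63809214 -0.00753262] -66.20689992953798 [0.07053152 0.03722629] [0.0116211  0.01566669 0.0174344 ]
((637.6950073242188, -7.257534027099609), (37.90500259399414, 70.93766784667969), 23.625635147094727)
brush [ 259   68   43  220 6575] (array([ 0.58941618, -0.22743259]), np.float64(-178.69932160859082), array([0.23961509, 0.04233787])) 0.019789568411579802
cur yaw 1.3 pos [ 0.581  -0.229   0.2017] t 7.35 -> shift [  57.1 -222.8    2.3] wz 67.8
```

The brush lies at (0.589,-0.227), yaw 1.3°, which matches the mat. Moving to the fob with the turn to yaw 113.7°.

Emit:
{"name": "drive_tool", "arguments": {"steps": [{"jaw": 0.2, "tx": 10, "ty": -40, "tz": 0, "wx": 0, "wy": 0, "wz": -10}, {"jaw": 0.2, "tx": 20, "ty": -80, "tz": 0, "wx": 0, "wy": 0, "wz": -20}, {"jaw": 0.2, "tx": 30, "ty": -110, "tz": 0, "wx": 0, "wy": 0, "wz": -30}, {"jaw": 0.2, "tx": 40, "ty": -150, "tz": 0, "wx": 0, "wy": 0, "wz": -40}, {"jaw": 0.2, "tx": 50, "ty": -190, "tz": 0, "wx": 0, "wy": 0, "wz": -50}, {"jaw": 0.2, "tx": 62, "ty": -220, "tz": 0, "wx": 0, "wy": 0, "wz": -60}, {"jaw": 0.2, "tx": 62, "ty": -220, "tz": 0, "wx": 0, "wy": 0, "wz": -70}, {"jaw": 0.2, "tx": 62, "ty": -220, "tz": 0, "wx": 0, "wy": 0, "wz": -80}, {"jaw": 0.2, "tx": 62, "ty": -220, "tz": 0, "wx": 0, "wy": 0, "wz": -90}, {"jaw": 0.2, "tx": 62, "ty": -220, "tz": 0, "wx": 0, "wy": 0, "wz": -100}, {"jaw": 0.2, "tx": 62, "ty": -220, "tz": 0, "wx": 0, "wy": 0, "wz": -110}, {"jaw": 0.2, "tx": 62, "ty": -220, "tz": 0, "wx": 0, "wy": 0, "wz": -112.5}]}}

```text
time: 8.85
tool_pos: [0.6357, -0.0072, 0.1978]
orientation: [[-0.406, 0.914, -0.006], [0.914, 0.406, 0.004], [0.006, -0.004, -1.0]]
wrist_force: [0.5, -0.5, -0.1]
finger_gap: 0.8
grip_force: 0.0
```

Emit:
{"name": "drive_tool", "arguments": {"steps": [{"jaw": 0.2, "tx": 0, "ty": 0, "tz": 0, "wx": 0, "wy": 0, "wz": 0}, {"jaw": 0.2, "tx": 0, "ty": 0, "tz": 0, "wx": 0, "wy": 0, "wz": 0}]}}

```text
time: 9.1
tool_pos: [0.6363, -0.0072, 0.1991]
orientation: [[-0.403, 0.915, -0.004], [0.915, 0.403, 0.004], [0.005, -0.002, -1.0]]
wrist_force: [-0.2, -0.2, -0.6]
finger_gap: 0.802
grip_force: 0.0
```

```bash
python3 - <<'E'
from h import *
s=snap('wrist','w3.png');P=world(s);f=s['frame'];Z=P[...,2];hsv=cv2.cvtColor(f,cv2.COLOR_RGB2HSV).astype(int)
V,U=np.mgrid[:420,:560]
m=(hsv[...,2]<70)&(Z>.008)&(Z<.025)&(V<330)
n,l,st,ce=cv2.connectedComponentsWithStats(cv2.morphologyEx(m.astype(np.uint8),cv2.MORPH_OPEN,np.ones((3,3))))
for k in range(1,n):
  if st[k,4]>300:
    p=P[l==k];print('c',st[k],pca(p[:,:2]),np.median(p[:,2]))
o=ctrl.get_obs();print(o['joints'])
to_tool([.638,-.0075,.004],-66.2)
E
```

```text
c [433 157  26  35 310] (array([0.79055691, 0.08388092]), np.float64(-89.27761771796706), array([0.03974343, 0.0027916 ])) 0.016633566603586
c [ 265  161   34   63 1450] (array([ 0.63725339, -0.00779253]), np.float64(-65.52403770629817), array([0.06849883, 0.03612228])) 0.015637452008485406
[-0.01323814  0.5340786   0.3572473   1.3972082   0.0039048   1.14242565]
cur yaw 113.8 pos [ 0.6365 -0.0072  0.1994] t 9.15 -> shift [ -1.8   1.6 195.4] wz -0.0
```

View pics/w3.png

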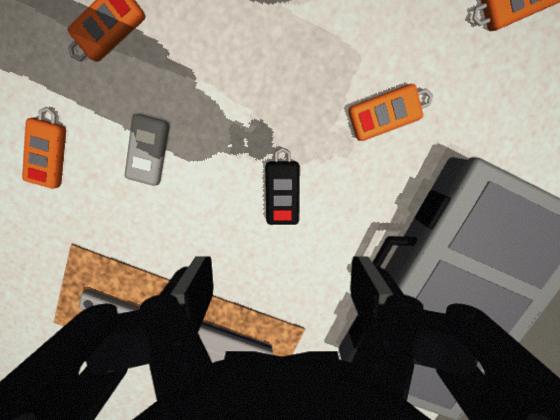

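The black fob is at (282,192), straight between the fingers, and the case to the right is clear. Grasping.

Emit:
{"name": "drive_tool", "arguments": {"steps": [{"jaw": 0.2, "tx": -1, "ty": 1, "tz": 60, "wx": 0, "wy": 0, "wz": 0}, {"jaw": 0.2, "tx": -1, "ty": 1, "tz": 120, "wx": 0, "wy": 0, "wz": 0}, {"jaw": 0.2, "tx": -1, "ty": 1, "tz": 170, "wx": 0, "wy": 0, "wz": 0}, {"jaw": 0.2, "tx": -1, "ty": 1, "tz": 188, "wx": 0, "wy": 0, "wz": 0}, {"jaw": 0.2, "tx": -1, "ty": 1, "tz": 194, "wx": 0, "wy": 0, "wz": 0}, {"jaw": 0.2, "tx": -1, "ty": 1, "tz": 194, "wx": 0, "wy": 0, "wz": 0}, {"jaw": 0.7, "tx": -1, "ty": 1, "tz": 194, "wx": 0, "wy": 0, "wz": 0}, {"jaw": 0.7, "tx": -1, "ty": 1, "tz": 194, "wx": 0, "wy": 0, "wz": 0}, {"jaw": 0.7, "tx": -1, "ty": 1, "tz": 194, "wx": 0, "wy": 0, "wz": 0}, {"jaw": 0.7, "tx": -1, "ty": 1, "tz": 194, "wx": 0, "wy": 0, "wz": 0}, {"jaw": 0.7, "tx": -1, "ty": 1, "tz": 194, "wx": 0, "wy": 0, "wz": 0}, {"jaw": 0.7, "tx": -1, "ty": 1, "tz": 194, "wx": 0, "wy": 0, "wz": 0}]}}

```text
time: 10.65
tool_pos: [0.6396, -0.007, 0.0088]
orientation: [[-0.404, 0.915, 0.003], [0.915, 0.404, 0.004], [0.002, 0.004, -1.0]]
wrist_force: [0.1, -0.8, 6.9]
finger_gap: 0.419
grip_force: 60.6
```

Emit:
{"name": "drive_tool", "arguments": {"steps": [{"jaw": 0.7, "tx": 0, "ty": 0, "tz": -20, "wx": 0, "wy": 0, "wz": 0}, {"jaw": 0.7, "tx": 0, "ty": 0, "tz": -80, "wx": 0, "wy": 0, "wz": 0}, {"jaw": 0.7, "tx": 0, "ty": 0, "tz": -140, "wx": 0, "wy": 0, "wz": 0}, {"jaw": 0.7, "tx": 0, "ty": 0, "tz": -140, "wx": 0, "wy": 0, "wz": 0}, {"jaw": 0.7, "tx": 0, "ty": 0, "tz": -140, "wx": 0, "wy": 0, "wz": 0}]}}

```text
time: 11.28
tool_pos: [0.638, -0.0075, 0.1466]
orientation: [[-0.404, 0.915, -0.001], [0.915, 0.404, 0.004], [0.004, 0.001, -1.0]]
wrist_force: [-0.1, 0.5, -1.8]
finger_gap: 0.419
grip_force: 60.2
```

```bash
python3 - <<'E'
from h import *
s=snap('top');P=world(s);f=s['frame'];Z=P[...,2];hsv=cv2.cvtColor(f,cv2.COLOR_RGB2HSV).astype(int)
V,U=np.mgrid[:420,:560]
g=(U>120)&(U<220)&(V>180)&(V<290)&(hsv[...,0]>50)&(hsv[...,0]<85)&(hsv[...,1]>100)
def fit(m):
    p=P[m][:,:2];A=np.c_[2*p,np.ones(len(p))];x=np.linalg.lstsq(A,(p**2).sum(1),rcond=None)[0];return x[:2],np.sqrt(x[2]+(x[:2]**2).sum()),len(p)
print(fit(g&(Z>.045))); p=P[g][:,:2]; print(cv2.minEnclosingCircle((p*1000).astype(np.float32)))
c=fit(g&(Z>.045))[0]
to_tool([c[0],c[1],.145],113.8)
E
```

```text
(array([0.53835527, 0.22376707]), np.float64(0.06783602844832137), 370)
((537.8193969726562, 223.6590118408203), 71.06747436523438)
cur yaw 113.8 pos [ 0.6371 -0.0076  0.1452] t 11.32 -> shift [251.5   3.    1.5] wz 0.0
```

Emit:
{"name": "drive_tool", "arguments": {"steps": [{"jaw": 0.7, "tx": 50, "ty": 1, "tz": 0, "wx": 0, "wy": 0, "wz": 0}, {"jaw": 0.7, "tx": 100, "ty": 2, "tz": 0, "wx": 0, "wy": 0, "wz": 0}, {"jaw": 0.7, "tx": 155, "ty": 3, "tz": 0, "wx": 0, "wy": 0, "wz": 0}, {"jaw": 0.7, "tx": 205, "ty": 3, "tz": 0, "wx": 0, "wy": 0, "wz": 0}, {"jaw": 0.7, "tx": 249, "ty": 3, "tz": 0, "wx": 0, "wy": 0, "wz": 0}, {"jaw": 0.7, "tx": 249, "ty": 3, "tz": 0, "wx": 0, "wy": 0, "wz": 0}, {"jaw": 0.7, "tx": 249, "ty": 3, "tz": 0, "wx": 0, "wy": 0, "wz": 0}, {"jaw": 0.7, "tx": 249, "ty": 3, "tz": 0, "wx": 0, "wy": 0, "wz": 0}]}}

```text
time: 12.32
tool_pos: [0.5405, 0.2201, 0.1466]
orientation: [[-0.402, 0.916, -0.003], [0.916, 0.402, 0.003], [0.004, -0.001, -1.0]]
wrist_force: [0.5, -1.2, -0.3]
finger_gap: 0.417
grip_force: 60.2
```

Emit:
{"name": "drive_tool", "arguments": {"steps": [{"jaw": 0.7, "tx": 0, "ty": 0, "tz": 40, "wx": 0, "wy": 0, "wz": 0}, {"jaw": 0.7, "tx": 0, "ty": 0, "tz": 75, "wx": 0, "wy": 0, "wz": 0}, {"jaw": 0.7, "tx": 0, "ty": 0, "tz": 100, "wx": 0, "wy": 0, "wz": 0}, {"jaw": 0.7, "tx": 0, "ty": 0, "tz": 112, "wx": 0, "wy": 0, "wz": 0}, {"jaw": 0.7, "tx": 0, "ty": 0, "tz": 112, "wx": 0, "wy": 0, "wz": 0}, {"jaw": 0.7, "tx": 0, "ty": 0, "tz": 112, "wx": 0, "wy": 0, "wz": 0}]}}

```text
time: 13.08
tool_pos: [0.5413, 0.222, 0.0366]
orientation: [[-0.403, 0.915, 0.0], [0.915, 0.403, 0.005], [0.004, 0.002, -1.0]]
wrist_force: [-0.5, 0.1, -1.5]
finger_gap: 0.418
grip_force: 60.2
```

Emit:
{"name": "drive_tool", "arguments": {"steps": [{"jaw": 0.45, "tx": 0, "ty": 0, "tz": 0, "wx": 0, "wy": 0, "wz": 0}, {"jaw": 0.42, "tx": 0, "ty": 0, "tz": 0, "wx": 0, "wy": 0, "wz": 0}, {"jaw": 0.42, "tx": 0, "ty": 0, "tz": 0, "wx": 0, "wy": 0, "wz": 0}, {"jaw": 0.42, "tx": 0, "ty": 0, "tz": 0, "wx": 0, "wy": 0, "wz": 0}, {"jaw": 0.42, "tx": 0, "ty": 0, "tz": -30, "wx": 0, "wy": 0, "wz": 0}, {"jaw": 0.42, "tx": 0, "ty": 0, "tz": -90, "wx": 0, "wy": 0, "wz": 0}, {"jaw": 0.42, "tx": 0, "ty": 0, "tz": -150, "wx": 0, "wy": 0, "wz": 0}, {"jaw": 0.42, "tx": 0, "ty": 0, "tz": -190, "wx": 0, "wy": 0, "wz": 0}, {"jaw": 0.42, "tx": 0, "ty": 0, "tz": -190, "wx": 0, "wy": 0, "wz": 0}, {"jaw": 0.42, "tx": 0, "ty": 0, "tz": -190, "wx": 0, "wy": 0, "wz": 0}]}}

```text
time: 14.32
tool_pos: [0.5401, 0.221, 0.2248]
orientation: [[-0.404, 0.915, -0.002], [0.915, 0.404, 0.004], [0.004, -0.001, -1.0]]
wrist_force: [-0.8, 0.1, -0.3]
finger_gap: 0.579
grip_force: 0.0
```

```bash
python3 - <<'E'
from h import *
s=snap('wrist','w4.png');P=world(s);f=s['frame'];Z=P[...,2];hsv=cv2.cvtColor(f,cv2.COLOR_RGB2HSV).astype(int)
V,U=np.mgrid[:420,:560]
m=(hsv[...,2]<70)&(hsv[...,1]<90)&(Z>.008)&(Z<.06)&(V<300)&(np.hypot(P[...,0]-.538,P[...,1]-.224)<.07)
print(m.sum(),pca(P[m][:,:2]),np.percentile(P[m][:,2],[5,50,95]))
g=(V<330)&(hsv[...,0]>50)&(hsv[...,0]<85)&(hsv[...,1]>100)&(Z>.03)
print(cv2.minEnclosingCircle((P[g][:,:2]*1000).astype(np.float32)))
E
```

```text
1247 (array([0.54116364, 0.22296948]), np.float64(-66.22311850895366), array([0.06861724, 0.03546947])) [0.02888547 0.03142514 0.03347977]
((539.3011474609375, 224.7269744873047), 73.62617492675781)
```

View pics/w4.png

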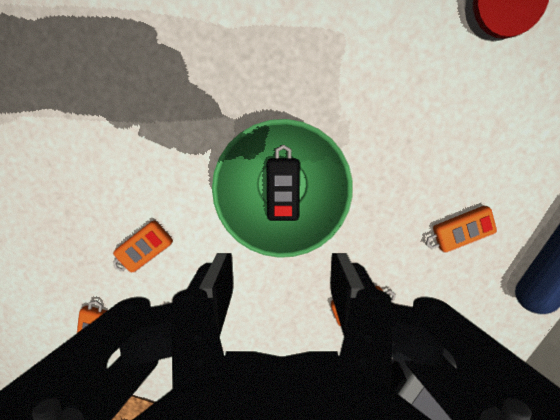

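The fob lies flat in the middle of the bowl at (283,190), with its underside about 15 mm up. The bowl hasn't moved and the gripper is clear. Handing in.

```bash
python3 -c "
from bench import ctrl;print(ctrl.sign_off())"
```

```text
the job is handed in; nothing more can be done
None
```

The lint brush is lying flat and lengthwise on the cork mat, the black key fob is at rest in the middle of the green bowl, the bowl is where it started, and the job is handed in; no verdict came back.

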